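# Nudge the spice tray home under the shelf

### The job

Take the wooden push stick from its white rest and, using its broad head, gently nudge the spice tray straight in under the low shelf until it just meets the sprung stop hidden at the back, and leave it lying against that stop; do not ram it, and touch the tray with the stick only. Then lay the stick back in its rest and leave everything else on the counter where it is.

Things in the scene. Friction and masses are not known exactly. Their poses are not given: they have to be found in the camera images.
- shelf: Fixed light-wood shelf, open to the robot: 260 wide, 220 deep, 115 mm high, roof underside at 100, two jars on top. Origin: middle of its front edge at counter level; x points straight into it, the way the tray slides. The unseen stop inside is a sprung pad, 6 N per mm (stiffer if hit fast), 12 mm travel; its free face is 132 to 172 mm in from the front edge, different each time. Over 10 N on it is ramming.
- guide: Two fixed aluminium rails on the counter, each 10 wide, 20 mm high, 115 mm apart inside, from 85 mm before the shelf's front edge to 185 mm inside it; the tray slides between them with 2.5 mm play on each side. Origin and axes as the shelf's.
- tray_front (a point): Middle of the outer face of the loose spice tray's front board, 30 mm above the counter. The board is 48 high, 110 wide, 10 mm thick. x points to the tray's rear, the way it is to go; the rear edge, which meets the stop, is 120 mm from this point. At the start this point is 45 to 75 mm outside the shelf's front edge; when home, 12 to 52 mm inside.
- stick_center (a point): Grip point of the loose push stick, a T of light wood, 0.10 kg: square shaft 20 x 20 mm from 140 mm behind this point to 100 ahead along the stick's x, then a head 14 thick, 60 wide, 30 mm high, its flat pushing face 114 mm ahead. On the shaft's centre line, near the balance point. It starts level in the rest, this point 35 mm above the counter, x towards the head.
- rest: Fixed white rest for the stick, 170 (x) by 64 mm, base 6 mm thick; two saddles 25 mm high and 30 mm long, 60 mm either side of the origin along x, with lips to 38 mm high either side of a 30 mm wide groove. 90 mm free between the saddles. Origin: centre of its underside; x is the way the stick's head points. To the left or to the right.
- bowl: Loose white bowl, 110 mm across, 45 mm high; origin under its centre. Stands on the side where the rest is not. Bystander.
- mug: Loose mug, 76 mm across, 85 mm high; bystander.
- sugar: Loose glass jar, 70 mm across, 90 mm high; bystander.
- oil: Loose green bottle, 60 mm across, 200 mm high; bystander.
- salt: Loose steel salt shaker, 44 mm across, 72 mm high; bystander.
- mill: Loose dark-wood mill, 52 mm across, 100 mm high; bystander.
- tin: Loose steel tin, 64 mm across, 60 mm high; bystander.
- tray: The loose spice tray of medium wood, 120 long (x) by 110 mm wide, six glass jars (72 mm high) behind its front board. Origin: centre of its underside. Mass 0.28 to 0.56 kg; it slides on the counter against a steady friction of a few newtons, different each time.
Not all that is in view belongs to the job. What is meant by the tray is not red, and is the larger of those in its own colour.

How it is judged:
On the way, in this order (a step that is already met when the one before it is completed fails the run):
1. the stick has been lifted out of its rest in the gripper (height (world z) of stick_center above 0.055 m and contact force between the fingers and stick above 1 N), for 0.2 s.
2. the tray has been nudged in until it presses on the hidden stop (x of tray_front in the frame of shelf above 0.005 m and contact force between tray and shelf above 0.2 N), for 0.2 s.
At the end, for the whole second after the job is handed in: The tray stands level and still under the shelf, its rear in contact with the hidden stop; the stick lies level, released and still in the groove of its rest, its grip point within 25 mm of the rest's centre and its length within 7 degrees of the rest's (contact force between tray and shelf above 0.1 N and x of tray_front in the frame of shelf above 0.005 m and linear speed of each of tray, stick below 0.01 m/s and angle between tray's own z axis and vertical below 0.05 rad and horizontal distance between stick_center and rest below 0.025 m and z of stick_center in the frame of rest below 0.04 m and angle between the x axis of stick and the x axis of rest, either way round below 0.12 rad and angle between stick's own x axis and vertical above 1.5 rad and contact force between the fingers and stick below 0.05 N); the robot touches nothing.
It fails at once if the tray presses on the hidden stop (or shelf) with more than 10 N (contact force between tray and shelf above 10 N).
It fails at once if the gripper or arm touches the tray (contact force between any of the fingers, the arm and tray above 0.5 N).
It fails at once if a bystander is moved by more than 20 mm (distance of any of bowl, mug, sugar, oil, salt, mill, tin from where it was at the start of the episode above 0.02 m).
It also fails if it takes over 72 s, if anything falls off the work surface, if the arm or the gripper's body presses on something with over 40 N, if the wrist force passes 120 N, or if a joint passes its speed limit or range.

### The arm

A 6-joint arm with a two-finger parallel gripper is mounted at the origin on the work surface. World frame = base frame: x ahead of the robot, y to its left, z up, the work surface at z = 0. Lengths are in m, angles in rad, forces in N, time in s.
With the tool pointing down it reaches from about 0.35 to 1 m from the base axis. Payload 7.1 kg.
Tool frame: the origin (TCP) lies midway between the tips of the shut fingers; the grasp point (between the pads) lies behind it (hold_point_z is the z of the grasp point in the tool frame, in m); z points along the fingers, y is the direction in which the jaws open and shut (so a half turn about z gives the same grasp; the last joint's range is limited). The gripper opens to 85 mm and grips with 20 to 120 N. Pads are 22 mm wide; open, the fingers measure 114 mm over their backs; the gripper's body (76 mm by 85 mm) begins 54 mm behind the grasp point. The pads swing forward as they close: fully open they stand 13 mm farther back than shut.
Start: joints at [-1.131, 0.423, 1.63, -0, 1.089, -0.019], TCP at [0.277, -0.56, 0.231] pointing down, gripper open.
Joint ranges: [-3, 3], [-0.9, 2.11], [0.09, 2.58], [-1.31, 4.45], [0.11, 2.69], [-2.54, 2.54]. Speed limits (rad/s): [2.39, 2.39, 3.01, 3.14, 3.14, 3.14].

### API

Orientations are given as a unit quaternion [x, y, z, w].
In Python, from cell import observe, get_image, calibration, finish_job, search_frame, trace, hold_point_z gives the robot as it stands.
- The arm moves only by the tool servo_tool, never from a script. Its argument "rows" is a list of rows, each a list of 3 entries, a list of its own where there are three numbers: the shift along the world's x, y, z in cm, then the turn, a rotation vector about the world's x, y, z in rad, then the closure, from -1 (fully open) to 1 (shut). In form: [[[tx, ty, tz], [rx, ry, rz], gripper], ...]. A call has 1 to 10 rows; each row is the pose to reach, as a shift and turn from the pose commanded when the call began; what a row does not reach only later rows make up. A row lasts 1/12 s, in which the tool goes at most 41.7 mm and 7.16 degrees, less where a joint would pass 70% of its speed; a pose out of reach is approached as far as the arm can. A call with a gripper value outside its range is refused whole. The fingers move at their own pace and stop on an object; "newtons" is the grip in N (left out, the last holds). Time passes only in rows, so rows that repeat a pose let the fingers close. It gives the time, the measured TCP pose, the force and the opening at its end, in the units of the state.
- observe(): the state, without advancing time (a new reading comes with each control period).
- get_image(name): name is "side" or "top"; returns (picture, depth): 420x560x3 uint8, blue, green, red; 420x560 float32, m along the optical axis (not along the pixel's ray), 0 where there is no reading.
- calibration(name): a dict with "mtx" (3x3 intrinsics, pixels), "extrinsics" (4x4, takes a point from camera to world coordinates). Camera axes: x right, y up, looking along -z (the intrinsics and any distortion apply to the point x, -y, -z); pixel columns grow to the right and rows downward; lengths in m; the calibration is good to about 2 mm. A picture is of the moment at which its call begins. calibration takes no time and is no camera call.
- finish_job(): hands the job in, once; it reports no verdict.
Trained networks look in the newest picture that a camera, given by its name, has taken for a name from the list of things; names that differ only in an ending like _2 or _b are one class to them, and where a whole thing is asked for, a point or a joint stands for the part that bears it (a point fixed in the world has none). Each returns a list of dicts, best first, with "confidence" (0 to 1); they miss things now and then, are a little off and sometimes report something else, mostly with a low value. They report only what shows in the picture. A call takes as long as a camera call. They do not tell look-alikes from the thing itself.
- search_frame(camera, label): "xyz" ([x, y, z] in m, in world coordinates, good to about 4 mm: the middle of the surface that is visible of it).
- trace(camera, label): "pixels" (420x560 bool, what is visible of it).
The state is a dict: "time_s": time; "joints": joint angles; "joint_vel": joint speeds; "joint_torque": joint torques, N m; "ee_pos": TCP position; "tool_rot": TCP orientation; "force": force on the tool from outside, world axes, zero at the start; "ft_torque": the same for the moment, N m; "grip_width": finger opening in m.
Only numpy, scipy, OpenCV 4.12 (cv2) and the standard library are available. Lean on these libraries where they do the work, as an engineer would, in place of code of your own. Each camera call takes 0.05 s, during which the arm holds its last target. There are 200 camera calls.

## Working session

There is one attempt and no reset: what is moved stays moved. The work goes in short steps, Python scripts to look and compute and a tool call to move; the robot and the scene stay as the last step left them, time stands still between calls to the robot, and variables do not carry over. Pictures are saved under pics/ and viewed, about 8 in all and at most 12, crops included, and the job is handed in when it is done.

Besides the shell and the picture viewer there is one more tool, called after "Emit:" by a JSON object that holds its "fn" and its "kwargs". servo_tool: Moves the arm, as the interface text tells. Its arguments: {"type":"object","properties":{"rows":{"type":"array"},"newtons":{"type":"number"}},"required":["rows"]}

```bash
ls; mkdir -p pics; cat > h.py <<'E'
import numpy as np, cv2
from cell import *
def pts(name,depth):
    c=calibration(name);K=np.array(c["mtx"]);T=np.array(c["extrinsics"])
    v,u=np.mgrid[0:depth.shape[0],0:depth.shape[1]]
    x=(u-K[0,2])/K[0,0]*depth;y=(v-K[1,2])/K[1,1]*depth
    P=np.stack([x,-y,-depth],-1)
    W=P@T[:3,:3].T+T[:3,3]; W[depth<=0]=np.nan
    return W
E
python3 - <<'E'
from h import *
print(observe()); print(hold_point_z)
for n in("top","side"):
    im,d=get_image(n);cv2.imwrite(f"pics/{n}0.png",im);np.save(f"{n}0.npy",d)
    print(calibration(n))
    for l in("shelf","guide","tray_front","stick_center","rest","tray","bowl","mug","sugar","oil","salt","mill","tin"):
        print(n,l,[(np.round(r["xyz"],3).tolist(),round(r["confidence"],2)) for r in search_frame(n,l)])
E
```

```text
pics
{'time_s': 0.0, 'joints': array([-1.13103657e+00,  4.23854489e-01,  1.63069455e+00,  1.82201243e-05,
        1.08858374e+00, -1.89674430e-02]), 'joint_vel': array([-0.00110827,  0.00175667, -0.00106795, -0.00097585,  0.00092231,
       -0.00091967]), 'joint_torque': array([ 2.00996117e-03, -5.57370365e+01, -2.81739092e+01,  8.65326251e-05,
        7.32034430e-03,  1.71385585e-05]), 'ee_pos': array([ 0.27656807, -0.55986959,  0.23053537]), 'tool_rot': array([ 9.73811956e-01,  2.27353648e-01, -1.52935978e-04, -7.54768867e-04]), 'force': array([-0.19449428, -0.95648299,  0.21158257]), 'ft_torque': array([-0.00447347, -0.00993213,  0.05547921]), 'grip_width': 0.08502129125562001}
-0.0187
{'mtx': array([[519.18450441,   0.        , 280.78209942],
       [  0.        , 519.18450441, 218.00527155],
       [  0.        ,   0.        ,   1.        ]]), 'extrinsics': array([[ 1.74149194e-03,  9.98176658e-01, -6.03351254e-02,
         4.29103404e-01],
       [-9.99996372e-01,  1.61431877e-03, -2.15646042e-03,
        -4.38529686e-02],
       [-2.05512832e-03,  6.03386620e-02,  9.98175847e-
[... 1262 characters left out ...]
      ]])}
side shelf [([0.691, 0.054, 0.115], 0.61)]
side guide [([0.554, 0.051, 0.018], 0.88), ([0.622, -0.343, 0.057], 0.68)]
side tray_front [([0.696, -0.252, 0.045], 0.78), ([0.41, 0.103, 0.032], 0.71), ([0.561, 0.002, 0.051], 0.61)]
side stick_center [([0.406, 0.234, 0.042], 0.88)]
side rest []
side tray [([0.407, 0.104, 0.035], 0.94), ([0.695, -0.253, 0.042], 0.74)]
side bowl [([0.413, -0.246, 0.025], 0.63)]
side mug [([0.64, 0.35, 0.053], 0.69)]
side sugar [([0.514, 0.405, 0.068], 0.8)]
side oil [([0.547, -0.477, 0.098], 0.76), ([0.411, -0.248, 0.024], 0.62)]
side salt [([0.365, -0.384, 0.039], 0.53)]
side mill [([0.62, -0.345, 0.054], 0.56)]
side tin [([0.478, -0.395, 0.046], 0.56)]
```

View pics/top0.png

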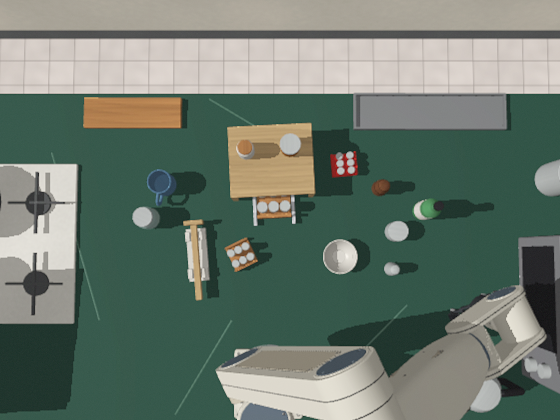

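View pics/side0.png

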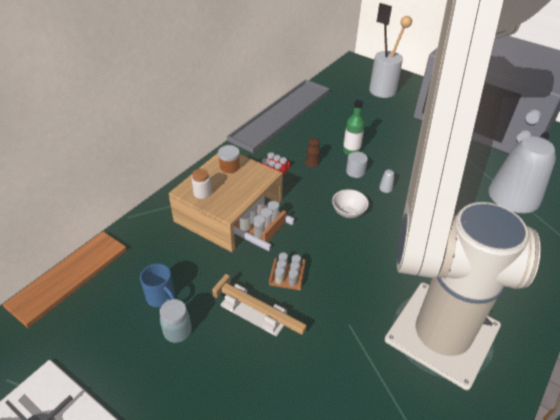

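The top view shows the real tray between the rails at about (274,207). A small look-alike of the same colour is at (240,254), and a red one is at (344,163). The stick is on its rest at (197,258) with its head at (193,222). Next I'll fit the poses.

```bash
cat > fit.py <<'E'
from h import *
d=np.load("top0.npy");W=pts("top",d);im=cv2.imread("pics/top0.png")
def rect(mask,name):
    p=W[mask];r=cv2.minAreaRect((p[:,:2]*1000).astype(np.float32))
    print(name,mask.sum(),np.round(r[0],1),np.round(r[1],1),round(r[2],2),"z",np.round(np.median(p[:,2]),4))
    return p
x,y,z=W[...,0],W[...,1],W[...,2]
box=lambda a,b,c,e:(x>a)&(x<b)&(y>c)&(y<e)
print("table z",np.nanmedian(z[box(.3,.7,-.2,.3)&(z<.02)]))
roof=box(.55,.9,-.2,.2)&(abs(z-.115)<.006)
p=rect(roof,"roof"); 
# side edges / front edge by rows & cols
q=p
# left/right edge lines
def edge(p,ax,ext,n=25):
    o=p[:,ax];b=np.linspace(np.percentile(o,8),np.percentile(o,92),n+1);L=[]
    for i in range(n):
        s=p[(o>=b[i])&(o<b[i+1])]
        if len(s): L.append(((b[i]+b[i+1])/2,ext(s[:,1-ax])))
    L=np.array(L);k=np.polyfit(L[:,0],L[:,1],1);r=L[:,1]-np.polyval(k,L[:,0]);m=abs(r)<.003
    k=np.polyfit(L[m,0],L[m,1],1);return k
for nm,ax,e in(("front",1,np.min),("back",1,np.max),("left",0,np.max),("right",0,np.min)):
    k=edge(p,ax,e);print(nm,"slope",k[0],"icpt",k[1])
st=box(.25,.56,.13,.3)&(z>.038)&(z<.06)
p=rect(st,"stick top")
sh=p[p[:,0]<.5];
c=[];
for a in np.arange(.30,.50,.01):
    s=p[(p[:,0]>=a)&(p[:,0]<a+.01)]
    if len(s):c.append((a+.005,s[:,1].min(),s[:,1].max(),np.median(s[:,2])))
c=np.round(c,4);print(c)
rails=box(.45,.63,-.1,.09)&(abs(z-.02)<.006)
for s,nm in((y>.01,"railL"),(y<-.02,"railR")): rect(rails&s,nm)
tr=box(.45,.63,-.065,.045)&(z>.035)&(z<.058); rect(tr,"tray board"); 
for u in range(264,287,4): print(u,[(round(float(x[v,u]),3),round(float(z[v,u]),3)) for v in range(196,224,2)])
E
python3 fit.py
python3 - <<'E'
import cv2
a=cv2.imread("pics/top0.png")[140:310,130:350];cv2.imwrite("pics/c1.png",cv2.resize(a,None,fx=3.5,fy=3.5,interpolation=cv2.INTER_CUBIC))
E
```

```text
table z -0.00023759543836177066
roof 4732 [704.  -8.] [221.  260.1] 2.94 z 0.1145
front slope -0.048891640992258324 icpt 0.5941082158850792
back slope -0.05866924822866933 icpt 0.8121272127643195
left slope 0.04839548623603027 icpt 0.08624403301200748
right slope 0.05387211774328521 icpt -0.17459091970325707
stick top 616 [400.2 193.1] [254.5 129.4] 7.37 z 0.0445
[[0.305  0.2146 0.2319 0.045 ]
 [0.315  0.2156 0.235  0.0451]
 [0.325  0.2165 0.2358 0.0453]
 [0.335  0.2163 0.2424 0.0427]
 [0.345  0.2036 0.2487 0.0429]
 [0.355  0.2037 0.2523 0.0421]
 [0.365  0.2038 0.2524 0.0443]
 [0.375  0.2198 0.2395 0.0441]
 [0.385  0.2205 0.2395 0.0426]
 [0.395  0.2231 0.2396 0.0435]
 [0.405  0.2219 0.2426 0.0437]
 [0.415  0.131  0.2423 0.0424]
 [0.425  0.1305 0.2433 0.0457]
 [0.435  0.2239 0.243  0.043 ]
 [0.445  0.2266 0.2455 0.0437]
 [0.455  0.215  0.2595 0.0446]
 [0.465  0.2181 0.2597 0.0424]
 [0.475  0.2144 0.2631 0.042 ]
 [0.485  0.2144 0.2591 0.043 ]
 [0.495  0.2303 0.2505 0.0451]]
railL 104 [526.   45.6] [ 50.3 156.8] 75.81 z 0.0189
railR 98 [558.8 -53.7] [92. 59.] 3.67 z 0.0192
tray board 13
[... 699 characters left out ...]
-0.001), (0.519, -0.003)]
276 [(0.603, 0.011), (0.597, 0.007), (0.59, 0.014), (0.583, 0.014), (0.572, 0.068), (0.566, 0.07), (0.559, 0.07), (0.553, 0.068), (0.55, 0.02), (0.544, 0.013), (0.536, 0.047), (0.531, 0.009), (0.525, 0.0), (0.519, 0.001)]
280 [(0.603, 0.014), (0.598, -0.004), (0.59, 0.009), (0.583, 0.016), (0.572, 0.075), (0.566, 0.071), (0.56, 0.064), (0.558, 0.002), (0.551, 0.012), (0.542, 0.045), (0.536, 0.046), (0.532, 0.003), (0.526, -0.005), (0.518, 0.007)]
284 [(0.601, 0.036), (0.597, 0.013), (0.59, 0.012), (0.578, 0.076), (0.572, 0.068), (0.565, 0.073), (0.559, 0.071), (0.553, 0.074), (0.55, 0.027), (0.541, 0.055), (0.535, 0.048), (nan, nan), (0.525, 0.006), (0.519, -0.006)]
```

View pics/c1.png

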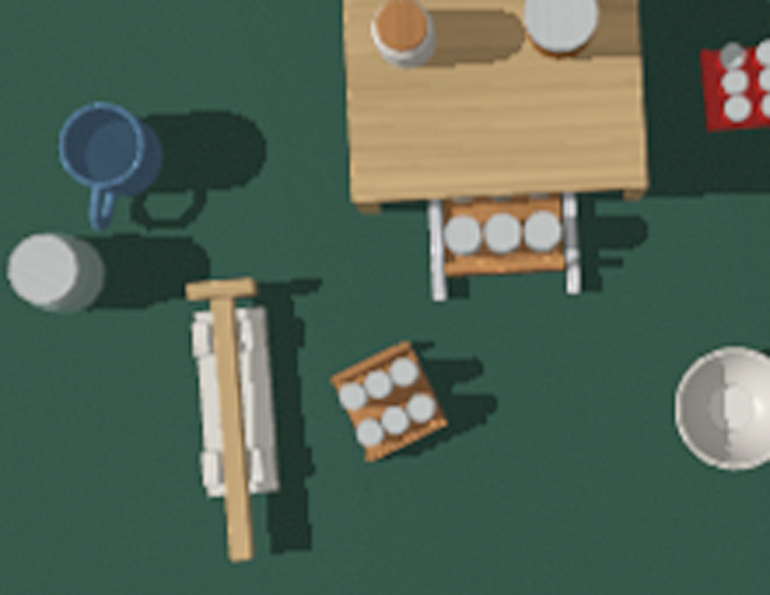

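```bash
python3 - <<'E'
from h import *
d=np.load("top0.npy");W=pts("top",d);im=cv2.imread("pics/top0.png").astype(int)
x,y,z=W[...,0],W[...,1],W[...,2]
m=(x>.25)&(x<.56)&(y>.16)&(y<.285)
b,g,r=im[...,0],im[...,1],im[...,2]
wood=m&(r-b>35)&(r>100)
p=W[wood&(z>.036)]
s=p[(p[:,0]<.49)]
k=np.polyfit(s[:,0],s[:,1],1);a=np.arctan(k[0]);print("stick yaw",a,k)
for nm,mm in(("wood",wood&(z>.02)),("white",m&(b>150)&(abs(r-b)<25)&(z>.022)),("whitebase",m&(b>120)&(abs(r-b)<25)&(z<.015))):
    q=W[mm];u=np.array([np.cos(a),np.sin(a)]);v=np.array([-u[1],u[0]]);o=np.array([.41,np.polyval(k,.41)])
    t=(q[:,:2]-o)@u;w=(q[:,:2]-o)@v
    print(nm,len(q),"t",np.percentile(t,[0,1,99,100]).round(4),"w",np.percentile(w,[0,1,50,99,100]).round(4),"o",o,"z",np.median(q[:,2]))
    print(np.histogram(t,np.arange(-.16,.13,.01))[0])
    if nm=="whitebase": print(cv2.minAreaRect((q[:,:2]*1000).astype(np.float32)))
E
```

```text
stick yaw 0.08598451963274191 [0.08619705 0.19677331]
wood 584 t [-0.14   -0.1373  0.111   0.1117] w [-0.0296 -0.0256 -0.0005  0.0257  0.0312] o [0.41       0.23211411] z 0.04437657244093551
[ 0  0 19 22 23 22 18 20 22 23 20 22 23 21 20 18 22 23 22 19 20 21 21 20
 21 30 62 10  0]
white 145 t [-0.0721 -0.0713  0.0759  0.0761] w [-0.0245 -0.0237  0.0168  0.0321  0.0326] o [0.41       0.23211411] z 0.03648001885013907
[ 0  0  0  0  0  0  0  0 10 25 22 15  0  0  0  0  0  0  0  0  7 27 27 12
  0  0  0  0  0]
whitebase 438 t [-0.0825 -0.082   0.0879  0.0883] w [-0.0311 -0.0306 -0.0101  0.0342  0.0381] o [0.41       0.23211411] z 0.005270685713020029
[ 0  0  0  0  0  0  0 11 26  1  1 18 41 40 41 35 38 39 39 34 27  5  1  7
 34  0  0  0  0]
((412.5931396484375, 235.9419403076172), (170.73207092285156, 69.23577880859375), 5.020415782928467)
```

Emit:
{"fn": "servo_tool", "kwargs": {"rows": [[[3,4,3],[0,0,0],-1],[[7,8,4],[0,0,0],-1],[[10,12,4],[0,0,-0.05],-1],[[12,16,4],[0,0,-0.1],-1],[[13,20,4],[0,0,-0.15],-1],[[14,24,4],[0,0,-0.2],-1],[[14,28,4],[0,0,-0.25],-1],[[14,32,4],[0,0,-0.3],-1],[[14,36,4],[0,0,-0.35],-1],[[14,40,4],[0,0,-0.375],-1]], "newtons": 60}}

```text
time_s: 2.23
ee_pos: [0.4163, -0.1897, 0.2715]
tool_rot: [0.999, 0.041, 0.0, 0.0]
force: [0.7, -0.2, 0.2]
grip_width: 0.0853
```

Emit:
{"fn": "servo_tool", "kwargs": {"rows": [[[0,4,0],[0,0,0],-1],[[0,8,0],[0,0,0],-1],[[0,12,0],[0,0,0],-1],[[0,16,0],[0,0,0],-1],[[-0.2,20,0],[0,0,0.004],-1],[[-0.5,24,0],[0,0,0.004],-1],[[-0.7,28,0],[0,0,0.004],-1],[[-0.7,32,0],[0,0,0.004],-1],[[-0.7,36,0],[0,0,0.004],-1],[[-0.7,40,0],[0,0,0.004],-1]]}}

```text
time_s: 3.07
ee_pos: [0.4089, 0.2106, 0.2717]
tool_rot: [0.999, 0.044, 0.0, -0.0]
force: [0.2, -0.3, 0.4]
grip_width: 0.0853
```

Emit:
{"fn": "servo_tool", "kwargs": {"rows": [[[0,2.2,-3],[0,0,0],-1],[[0,2.2,-7],[0,0,0],-1],[[0,2.2,-11],[0,0,0],-1],[[0,2.2,-14],[0,0,0],-1],[[0,2.2,-17],[0,0,0],-1],[[0,2.2,-18],[0,0,0],-1],[[0,2.2,-18],[0,0,0],-1],[[0,2.2,-18],[0,0,0],-1],[[0,2.2,-18],[0,0,0],-1]]}}

```text
time_s: 3.82
ee_pos: [0.4105, 0.231, 0.0928]
tool_rot: [0.999, 0.044, 0.001, -0.001]
force: [-0.0, -1.3, 0.3]
grip_width: 0.0856
```

Emit:
{"fn": "servo_tool", "kwargs": {"rows": [[[-0.1,0.1,-2.5],[0,0,0],-1],[[-0.1,0.1,-5],[0,0,0],-1],[[-0.1,0.1,-6.5],[0,0,0],-1],[[-0.1,0.1,-7.5],[0,0,0],-1],[[-0.1,0.1,-7.8],[0,0,0],-1],[[-0.1,0.1,-7.8],[0,0,0],-1]]}}

```text
time_s: 4.32
ee_pos: [0.4089, 0.2317, 0.0138]
tool_rot: [0.999, 0.044, 0.0, -0.0]
force: [1.5, -0.4, 0.4]
grip_width: 0.0856
```

Emit:
{"fn": "servo_tool", "kwargs": {"rows": [[[0,0,0],[0,0,0],1],[[0,0,0],[0,0,0],1],[[0,0,0],[0,0,0],1],[[0,0,0],[0,0,0],1],[[0,0,0],[0,0,0],1],[[0,0,0],[0,0,0],1],[[0,0,0],[0,0,0],1],[[0,0,0],[0,0,0],1],[[0,0,0],[0,0,0],1],[[0,0,0],[0,0,0],1]]}}

```text
time_s: 5.15
ee_pos: [0.4085, 0.2316, 0.0138]
tool_rot: [0.999, 0.044, 0.0, -0.0]
force: [-0.8, 0.1, 5.6]
grip_width: 0.019
```

Emit:
{"fn": "servo_tool", "kwargs": {"rows": [[[0,0,1],[0,0,0],1],[[0,0,3],[0,0,0],1],[[0,0,6],[0,0,0],1],[[0,0,9],[0,0,0],1],[[0,0,12],[0,0,0],1],[[0,0,12],[0,0,0],1],[[0,0,12],[0,0,0],1],[[0,0,12],[0,0,0],1],[[0,0,12],[0,0,0],1],[[0,0,12],[0,0,0],1]]}}

```text
time_s: 5.98
ee_pos: [0.4074, 0.231, 0.1322]
tool_rot: [0.999, 0.044, -0.001, 0.001]
force: [-0.0, -0.1, -0.4]
grip_width: 0.0189
```

```bash
python3 - <<'E'
from h import *
im,d=get_image("side");cv2.imwrite("pics/side1.png",im)
t,dt=get_image("top");cv2.imwrite("pics/top1.png",t);np.save("top1.npy",dt)
a=im[150:360,150:400];b=t[150:320,150:350]
cv2.imwrite("pics/c2.png",np.hstack([cv2.resize(a,(400,336)),cv2.resize(b,(395,336))]))
W=pts("top",dt);x,y,z=W[...,0],W[...,1],W[...,2]
print("tray decoy max z",np.nanmax(z[(x>.36)&(x<.46)&(y>.04)&(y<.13)]))
i=t.astype(int);m=(i[...,2]-i[...,0]>35)&(z>.12)&(y>.15)&(y<.33)&(x<.6)&(x>.2)
p=W[m];print(len(p),p[:,0].min(),p[:,0].max(),np.median(p[:,2]))
for lo,hi in((.2,.36),(.45,.5),(.5,.6)):
  q=p[(p[:,0]>lo)&(p[:,0]<hi)]; print(q.mean(0) if len(q) else None)
print(observe()["force"],observe()["ee_pos"])
E
```

```text
tray decoy max z 0.06075463635571321
190 0.45654841885228503 0.5216008222127759 0.16448341767985863
None
[0.48186776 0.23545514 0.16151998]
[0.5119215  0.23985435 0.16597071]
[ 0.36894707  0.51645134 -1.44506804] [0.40765598 0.23108197 0.1322533 ]
```

View pics/c2.png

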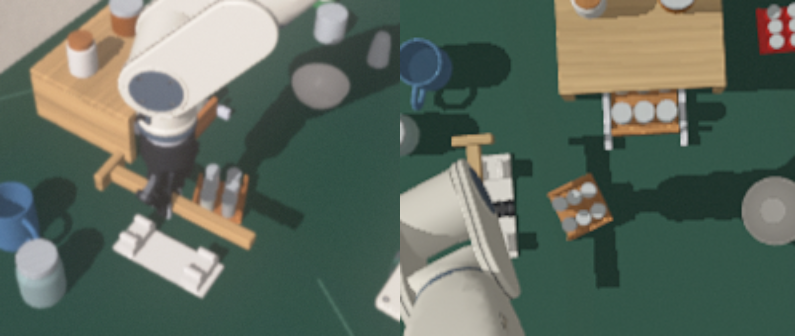

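Emit:
{"fn": "servo_tool", "kwargs": {"rows": [[[0,-2,0],[0,0,0],1],[[-0.5,-5,0],[0,0,-0.01],1],[[-1,-8,0],[0,0,-0.02],1],[[-1.9,-11,0],[0,0,-0.03],1],[[-1.9,-14,0],[0,0,-0.036],1],[[-1.9,-17,0],[0,0,-0.036],1],[[-1.9,-20,0],[0,0,-0.036],1],[[-1.9,-23,0],[0,0,-0.036],1],[[-1.9,-25,0],[0,0,-0.036],1],[[-1.9,-25.5,0],[0,0,-0.036],1]]}}

```text
time_s: 6.92
ee_pos: [0.389, -0.0258, 0.1329]
tool_rot: [1.0, 0.025, -0.0, 0.0]
force: [0.8, 0.4, -1.5]
grip_width: 0.019
```

Emit:
{"fn": "servo_tool", "kwargs": {"rows": [[[0,0,0],[0,0,0],1],[[0,0,-2],[0,0,0],1],[[0,0,-5],[0,0,0],1],[[0,0,-7],[0,0,0],1],[[0,0,-7],[0,0,0],1],[[0,0,-7],[0,0,0],1],[[0,0,-7],[0,0,0],1]]}}

```text
time_s: 7.5
ee_pos: [0.3896, -0.0229, 0.0638]
tool_rot: [1.0, 0.026, 0.0, -0.0]
force: [0.1, 0.0, -1.3]
grip_width: 0.0192
```

```bash
python3 - <<'E'
from h import *
t,dt=get_image("top");s,ds=get_image("side")
cv2.imwrite("pics/c3.png",np.hstack([cv2.resize(s[130:340,190:390],(380,400)),cv2.resize(t[130:330,180:380],(400,400))]))
W=pts("top",dt);x,y,z=W[...,0],W[...,1],W[...,2]
i=t.astype(int)
m=(i[...,2]-i[...,0]>35)&(z>.06)&(z<.13)&(y>-.08)&(y<.04)&(x<.53)&(x>.35)
p=W[m];print(len(p),p.max(0),p.min(0),p.mean(0))
h=p[p[:,0]>.49];print("head y range",h[:,1].min(),h[:,1].max(),h[:,0].max())
m=(i[...,2]-i[...,0]>35)&(z>.03)&(z<.06)&(y>-.08)&(y<.04)&(x<.56)&(x>.51)
p=W[m];print("tray",len(p),p.min(0),p.max(0),np.percentile(p[:,1],[2,98]), cv2.minAreaRect((p[:,:2]*1000).astype(np.float32)))
print(observe()["ee_pos"],observe()["tool_rot"],observe()["force"],observe()["joints"])
E
```

```text
202 [0.50153768 0.01157806 0.10695849] [ 0.4333253  -0.04421005  0.07860982] [ 0.47515775 -0.01693391  0.0961642 ]
head y range -0.04421005089748943 0.011578057734837902 0.5015376786274939
tray 114 [ 0.52855309 -0.06975948  0.03134389] [0.55129558 0.0359183  0.05654678] [-0.06880934  0.0348534 ] ((538.3304443359375, -16.953754425048828), (105.50016784667969, 22.49602699279785), 88.01844024658203)
[ 0.39022594 -0.02323656  0.06434986] [9.99656010e-01 2.62062511e-02 1.04100631e-03 9.73148725e-05] [-0.42333382  0.06575688 -0.36852528] [-8.99591123e-02  4.12958139e-01  2.22936515e+00  1.00645025e-04
  4.97178832e-01  1.42833027e+00]
```

View pics/c3.png

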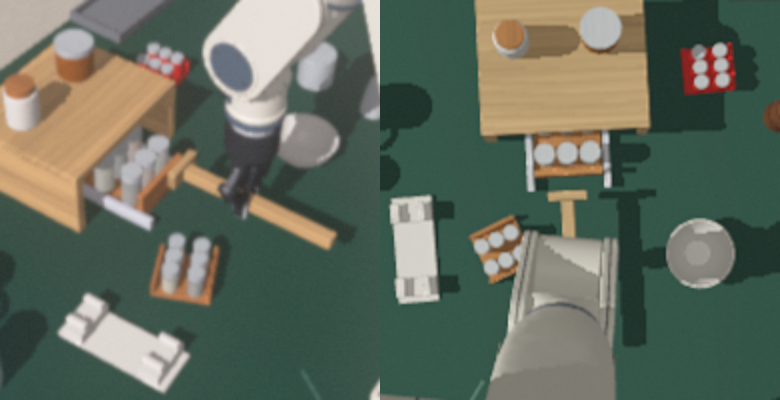

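Emit:
{"fn": "servo_tool", "kwargs": {"rows": [[[0,-0.1,-2.5],[0,0,0],1],[[0,-0.1,-4.5],[0,0,0],1],[[0,-0.1,-5.2],[0,0,0],1],[[0,-0.1,-5.2],[0,0,0],1],[[0.5,-0.08,-5.2],[0,0,0],1],[[1,-0.05,-5.2],[0,0,0],1],[[1.5,-0.02,-5.2],[0,0,0],1],[[1.7,-0.01,-5.2],[0,0,0],1],[[1.7,-0.01,-5.2],[0,0,0],1],[[1.7,-0.01,-5.2],[0,0,0],1]]}}

```text
time_s: 8.43
ee_pos: [0.4067, -0.0236, 0.0117]
tool_rot: [1.0, 0.026, 0.0, 0.0]
force: [0.3, 0.9, -1.2]
grip_width: 0.019
```

Emit:
{"fn": "servo_tool", "kwargs": {"rows": [[[0.2,0.01,0],[0,0,0],1],[[0.4,0.02,0],[0,0,0],1],[[0.6,0.03,0],[0,0,0],1],[[0.8,0.04,0],[0,0,0],1],[[1.0,0.05,0],[0,0,0],1],[[1.2,0.06,0],[0,0,0],1],[[1.4,0.07,0],[0,0,0],1],[[1.6,0.08,0],[0,0,0],1]]}}

```text
time_s: 9.1
ee_pos: [0.4218, -0.0228, 0.0112]
tool_rot: [1.0, 0.026, -0.001, -0.0]
force: [-1.5, -0.7, -0.9]
grip_width: 0.0194
```

```bash
python3 - <<'E'
from h import *
F=[]
for k in range(4):
    o=observe();F.append(o["force"]);print(np.round(o["ee_pos"],4),np.round(o["force"],2),np.round(o["ft_torque"],2))
    t,dt=get_image("top")
W=pts("top",dt);x,y,z=W[...,0],W[...,1],W[...,2]
i=t.astype(int)
m=(i[...,2]-i[...,0]>35)&(z>.03)&(z<.06)&(y>-.08)&(y<.04)&(x<.58)&(x>.51)
p=W[m];print("wood",len(p),p.min(0),p.max(0))
cv2.imwrite("pics/c4.png",cv2.resize(t[150:270,200:340],None,fx=4,fy=4,interpolation=cv2.INTER_CUBIC))
E
```

```text
[ 0.4218 -0.0228  0.0112] [-1.48 -0.71 -0.93] [-0.06  0.24  0.02]
[ 0.4225 -0.0228  0.0112] [-0.59  1.29 -1.52] [0.06 0.24 0.02]
[ 0.4225 -0.0228  0.0113] [-0.9  -0.7  -0.74] [ 0.08  0.12 -0.  ]
[ 0.4225 -0.0228  0.0113] [-0.76  0.08 -0.74] [ 0.02  0.15 -0.  ]
wood 215 [ 0.51004797 -0.06973819  0.03009829] [0.55795283 0.03589142 0.05720467]
```

View pics/c4.png

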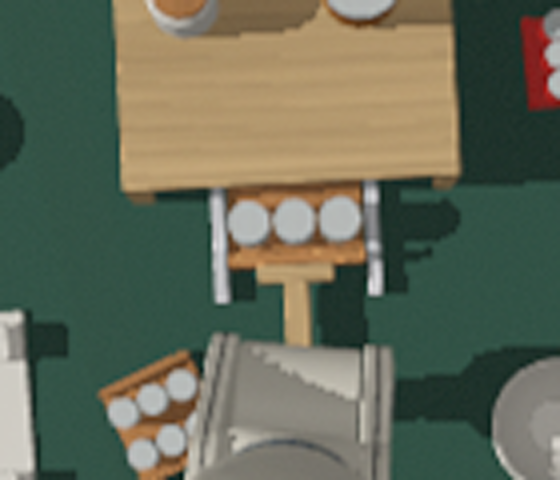

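The head is squarely against the tray board at (295,272) in the crop and centred on it, so I'm pushing in along the shelf axis.

Emit:
{"fn": "servo_tool", "kwargs": {"rows": [[[0.3,0.015,0],[0,0,0],1],[[0.6,0.03,0],[0,0,0],1],[[0.9,0.045,0],[0,0,0],1],[[1.2,0.06,0],[0,0,0],1],[[1.5,0.077,0],[0,0,0],1],[[1.8,0.093,0],[0,0,0],1],[[2.1,0.108,0],[0,0,0],1],[[2.4,0.124,0],[0,0,0],1],[[2.7,0.139,0],[0,0,0],1],[[3.0,0.155,0],[0,0,0],1]]}}

```text
time_s: 10.13
ee_pos: [0.4526, -0.0213, 0.0113]
tool_rot: [1.0, 0.026, -0.0, 0.0]
force: [-1.8, 0.1, -2.0]
grip_width: 0.0193
```

Emit:
{"fn": "servo_tool", "kwargs": {"rows": [[[0.3,0.015,0],[0,0,0],1],[[0.6,0.03,0],[0,0,0],1],[[0.9,0.045,0],[0,0,0],1],[[1.2,0.06,0],[0,0,0],1],[[1.5,0.077,0],[0,0,0],1],[[1.8,0.093,0],[0,0,0],1],[[2.1,0.108,0],[0,0,0],1],[[2.3,0.119,0],[0,0,0],1],[[2.4,0.124,0],[0,0,0],1],[[2.5,0.129,0],[0,0,0],1]]}}

```text
time_s: 10.97
ee_pos: [0.4773, -0.02, 0.0112]
tool_rot: [1.0, 0.026, -0.0, -0.0]
force: [-1.7, -0.2, -1.0]
grip_width: 0.0187
```

```bash
cat > look.py <<'E'
from h import *
for k in range(3):
    o=observe();f=o["force"];p=o["ee_pos"];u=np.array([.9987,.0515])
    s=(p[:2]-[.5941,-.0137])@u+.115
    print(round(o["time_s"],2),"p",np.round(p,4),"s_front",round(s,4),"Fpush",round(-f[:2]@u,2),"f",np.round(f,2),"t",np.round(o["ft_torque"],2))
    if k<2:t,dt=get_image("top")
E
python3 look.py; python3 - <<'E'
from h import *
t,dt=get_image("top");W=pts("top",dt);x,y,z=W[...,0],W[...,1],W[...,2]
i=t.astype(int)
m=(i[...,2]-i[...,0]>35)&(z>.03)&(z<.06)&(y>-.08)&(y<.04)&(x<.59)&(x>.51)
p=W[m];print("wood",len(p),p.min(0),p.max(0))
E
```

```text
10.97 p [ 0.4773 -0.02    0.0112] s_front -0.0019 Fpush 1.69 f [-1.69 -0.17 -1.02] t [ 0.01  0.25 -0.05]
11.02 p [ 0.4775 -0.02    0.0113] s_front -0.0017 Fpush 0.42 f [-0.43  0.1  -1.35] t [ 0.05  0.19 -0.01]
11.07 p [ 0.4775 -0.02    0.0113] s_front -0.0018 Fpush 0.87 f [-0.86 -0.1  -0.57] t [-0.01  0.15  0.01]
wood 158 [ 0.53879266 -0.04088946  0.03000151] [0.58991916 0.03899179 0.05242891]
```

Emit:
{"fn": "servo_tool", "kwargs": {"rows": [[[0.1,0.005,0],[0,0,0],1],[[0.2,0.01,0],[0,0,0],1],[[0.3,0.015,0],[0,0,0],1],[[0.4,0.02,0],[0,0,0],1],[[0.5,0.026,0],[0,0,0],1],[[0.6,0.031,0],[0,0,0],1],[[0.7,0.036,0],[0,0,0],1],[[0.75,0.038,0],[0,0,0],1],[[0.8,0.041,0],[0,0,0],1],[[0.85,0.044,0],[0,0,0],1]]}}

```text
time_s: 11.95
ee_pos: [0.4858, -0.0196, 0.0113]
tool_rot: [1.0, 0.026, -0.0, 0.0]
force: [-1.3, 0.6, -0.5]
grip_width: 0.0192
```

```bash
python3 look.py
```

```text
11.95 p [ 0.4858 -0.0196  0.0113] s_front 0.0066 Fpush 1.25 f [-1.28  0.6  -0.53] t [-0.04  0.24 -0.  ]
12.0 p [ 0.486  -0.0196  0.0113] s_front 0.0067 Fpush 0.74 f [-0.76  0.38 -0.45] t [-0.05  0.25  0.01]
12.05 p [ 0.4859 -0.0196  0.0113] s_front 0.0067 Fpush 1.73 f [-1.77  0.8  -0.38] t [0.01 0.14 0.  ]
```

Emit:
{"fn": "servo_tool", "kwargs": {"rows": [[[0.03,0.001,0],[0,0,0],1],[[0.06,0.003,0],[0,0,0],1],[[0.09,0.005,0],[0,0,0],1],[[0.11,0.006,0],[0,0,0],1],[[0.13,0.007,0],[0,0,0],1]]}}

```text
time_s: 12.47
ee_pos: [0.4871, -0.0195, 0.0113]
tool_rot: [1.0, 0.026, 0.0, -0.0]
force: [-1.6, 0.4, -0.4]
grip_width: 0.019
```

```bash
python3 look.py
```

```text
12.47 p [ 0.4871 -0.0195  0.0113] s_front 0.0079 Fpush 1.59 f [-1.61  0.38 -0.38] t [-0.05  0.31 -0.01]
12.52 p [ 0.4872 -0.0195  0.0113] s_front 0.0079 Fpush 1.33 f [-1.32 -0.26  0.58] t [-0.06  0.21 -0.03]
12.57 p [ 0.4872 -0.0195  0.0113] s_front 0.0079 Fpush 1.14 f [-1.17  0.53 -0.64] t [0.01 0.26 0.02]
```

Emit:
{"fn": "servo_tool", "kwargs": {"rows": [[[0.03,0.001,0],[0,0,0],1],[[0.06,0.003,0],[0,0,0],1],[[0.09,0.005,0],[0,0,0],1],[[0.11,0.006,0],[0,0,0],1],[[0.13,0.007,0],[0,0,0],1]]}}

```text
time_s: 12.98
ee_pos: [0.4884, -0.0194, 0.0113]
tool_rot: [1.0, 0.026, 0.0, -0.0]
force: [-1.7, 0.1, -0.7]
grip_width: 0.0191
```

```bash
python3 look.py
```

```text
12.98 p [ 0.4884 -0.0194  0.0113] s_front 0.0092 Fpush 1.66 f [-1.67  0.1  -0.74] t [-0.01  0.27 -0.01]
13.03 p [ 0.4885 -0.0194  0.0113] s_front 0.0092 Fpush 0.93 f [-0.94  0.18 -1.42] t [-0.05  0.25  0.02]
13.08 p [ 0.4885 -0.0194  0.0113] s_front 0.0092 Fpush 2.48 f [-2.52  0.63  0.18] t [ 0.03  0.19 -0.  ]
```

Emit:
{"fn": "servo_tool", "kwargs": {"rows": [[[0.03,0.001,0],[0,0,0],1],[[0.06,0.003,0],[0,0,0],1],[[0.09,0.005,0],[0,0,0],1],[[0.11,0.006,0],[0,0,0],1],[[0.13,0.007,0],[0,0,0],1]]}}

```text
time_s: 13.5
ee_pos: [0.4897, -0.0193, 0.0113]
tool_rot: [1.0, 0.026, -0.0, -0.0]
force: [-1.6, -0.4, 0.3]
grip_width: 0.0193
```

```bash
python3 look.py
```

```text
13.5 p [ 0.4897 -0.0193  0.0113] s_front 0.0105 Fpush 1.66 f [-1.64 -0.41  0.35] t [0.01 0.26 0.03]
13.55 p [ 0.4898 -0.0194  0.0113] s_front 0.0105 Fpush 2.05 f [-2.   -0.97 -0.35] t [0.02 0.24 0.03]
13.6 p [ 0.4898 -0.0194  0.0113] s_front 0.0105 Fpush 2.56 f [-2.55 -0.19 -0.53] t [-0.02  0.21 -0.04]
```

Emit:
{"fn": "servo_tool", "kwargs": {"rows": [[[0.03,0.001,0],[0,0,0],1],[[0.06,0.003,0],[0,0,0],1],[[0.09,0.005,0],[0,0,0],1],[[0.11,0.006,0],[0,0,0],1],[[0.13,0.007,0],[0,0,0],1]]}}

```text
time_s: 14.02
ee_pos: [0.491, -0.0193, 0.0113]
tool_rot: [1.0, 0.026, 0.0, 0.0]
force: [-1.5, 0.4, 0.3]
grip_width: 0.0189
```

```bash
python3 look.py
```

```text
14.02 p [ 0.491  -0.0193  0.0113] s_front 0.0118 Fpush 1.51 f [-1.53  0.4   0.25] t [-0.04  0.24 -0.01]
14.07 p [ 0.4911 -0.0193  0.0113] s_front 0.0118 Fpush 1.38 f [-1.38 -0.08 -0.99] t [ 0.02  0.21 -0.02]
14.12 p [ 0.4911 -0.0193  0.0113] s_front 0.0118 Fpush 2.22 f [-2.19 -0.5  -0.64] t [-0.    0.21  0.01]
```

Emit:
{"fn": "servo_tool", "kwargs": {"rows": [[[0.03,0.001,0],[0,0,0],1],[[0.06,0.003,0],[0,0,0],1],[[0.09,0.005,0],[0,0,0],1],[[0.11,0.006,0],[0,0,0],1],[[0.13,0.007,0],[0,0,0],1]]}}

```text
time_s: 14.53
ee_pos: [0.4923, -0.0192, 0.0113]
tool_rot: [1.0, 0.026, -0.0, 0.0]
force: [-2.6, 0.3, 0.0]
grip_width: 0.0195
```

```bash
python3 look.py
```

```text
14.53 p [ 0.4923 -0.0192  0.0113] s_front 0.0131 Fpush 2.61 f [-2.63  0.31  0.04] t [0.04 0.24 0.01]
14.58 p [ 0.4924 -0.0192  0.0113] s_front 0.0131 Fpush 1.86 f [-1.87  0.06 -0.53] t [0.06 0.22 0.04]
14.63 p [ 0.4924 -0.0192  0.0113] s_front 0.0132 Fpush 1.61 f [-1.59 -0.34 -1.1 ] t [-0.05  0.19 -0.05]
```

Emit:
{"fn": "servo_tool", "kwargs": {"rows": [[[0.03,0.001,0],[0,0,0],1],[[0.06,0.003,0],[0,0,0],1],[[0.09,0.005,0],[0,0,0],1],[[0.11,0.006,0],[0,0,0],1],[[0.13,0.007,0],[0,0,0],1]]}}

```text
time_s: 15.05
ee_pos: [0.4937, -0.0192, 0.0113]
tool_rot: [1.0, 0.026, 0.0, 0.0]
force: [-2.2, -0.1, -0.4]
grip_width: 0.0194
```

```bash
python3 look.py
```

```text
15.05 p [ 0.4937 -0.0192  0.0113] s_front 0.0144 Fpush 2.17 f [-2.17 -0.09 -0.37] t [-0.03  0.26  0.02]
15.1 p [ 0.4937 -0.0192  0.0113] s_front 0.0144 Fpush 1.79 f [-1.81  0.49 -0.53] t [-0.02  0.22  0.02]
15.15 p [ 0.4937 -0.0192  0.0113] s_front 0.0144 Fpush 2.51 f [-2.46 -1.   -0.4 ] t [0.04 0.24 0.05]
```

Emit:
{"fn": "servo_tool", "kwargs": {"rows": [[[0.03,0.001,0],[0,0,0],1],[[0.06,0.003,0],[0,0,0],1],[[0.09,0.005,0],[0,0,0],1],[[0.11,0.006,0],[0,0,0],1],[[0.13,0.007,0],[0,0,0],1]]}}

```text
time_s: 15.57
ee_pos: [0.4949, -0.0191, 0.0113]
tool_rot: [1.0, 0.026, -0.0, -0.0]
force: [-2.0, 0.8, 0.4]
grip_width: 0.019
```

```bash
python3 look.py
```

```text
15.57 p [ 0.4949 -0.0191  0.0113] s_front 0.0157 Fpush 1.94 f [-1.98  0.75  0.35] t [0.02 0.31 0.03]
15.62 p [ 0.495  -0.0191  0.0113] s_front 0.0157 Fpush 3.13 f [-3.12 -0.22 -0.41] t [ 0.03  0.24 -0.03]
15.67 p [ 0.495  -0.0191  0.0113] s_front 0.0157 Fpush 1.46 f [-1.44 -0.37 -0.3 ] t [-0.06  0.18 -0.04]
```

Emit:
{"fn": "servo_tool", "kwargs": {"rows": [[[0.03,0.001,0],[0,0,0],1],[[0.06,0.003,0],[0,0,0],1],[[0.09,0.005,0],[0,0,0],1],[[0.11,0.006,0],[0,0,0],1],[[0.13,0.007,0],[0,0,0],1]]}}

```text
time_s: 16.08
ee_pos: [0.4962, -0.019, 0.0113]
tool_rot: [1.0, 0.026, -0.0, -0.0]
force: [-2.2, -0.5, -0.0]
grip_width: 0.0192
```

```bash
python3 look.py
```

```text
16.08 p [ 0.4962 -0.019   0.0113] s_front 0.017 Fpush 2.23 f [-2.21 -0.52 -0.04] t [-0.06  0.24 -0.02]
16.13 p [ 0.4963 -0.019   0.0113] s_front 0.017 Fpush 1.52 f [-1.5  -0.33 -0.88] t [-0.03  0.2  -0.01]
16.18 p [ 0.4963 -0.019   0.0113] s_front 0.017 Fpush 2.08 f [-2.08 -0.08 -0.74] t [-0.05  0.24  0.03]
```

Emit:
{"fn": "servo_tool", "kwargs": {"rows": [[[0.03,0.001,0],[0,0,0],1],[[0.06,0.003,0],[0,0,0],1],[[0.09,0.005,0],[0,0,0],1],[[0.11,0.006,0],[0,0,0],1],[[0.13,0.007,0],[0,0,0],1]]}}

```text
time_s: 16.6
ee_pos: [0.4975, -0.019, 0.0113]
tool_rot: [1.0, 0.026, 0.0, 0.0]
force: [-2.9, 0.1, 0.1]
grip_width: 0.0194
```

```bash
python3 look.py
```

```text
16.6 p [ 0.4975 -0.019   0.0113] s_front 0.0183 Fpush 2.93 f [-2.94  0.05  0.14] t [-0.01  0.22  0.01]
16.65 p [ 0.4976 -0.0189  0.0113] s_front 0.0183 Fpush 1.16 f [-1.13 -0.6  -0.97] t [0.03 0.26 0.01]
16.7 p [ 0.4976 -0.0189  0.0113] s_front 0.0183 Fpush 1.01 f [-1.01  0.08 -0.57] t [ 0.05  0.24 -0.01]
```

Emit:
{"fn": "servo_tool", "kwargs": {"rows": [[[0.03,0.001,0],[0,0,0],1],[[0.06,0.003,0],[0,0,0],1],[[0.09,0.005,0],[0,0,0],1],[[0.11,0.006,0],[0,0,0],1],[[0.13,0.007,0],[0,0,0],1]]}}

```text
time_s: 17.12
ee_pos: [0.4989, -0.0189, 0.0113]
tool_rot: [1.0, 0.026, 0.0, -0.0]
force: [-2.9, -0.1, -0.1]
grip_width: 0.0193
```

```bash
python3 look.py
```

```text
17.12 p [ 0.4989 -0.0189  0.0113] s_front 0.0196 Fpush 2.9 f [-2.9  -0.1  -0.11] t [-0.04  0.22 -0.  ]
17.17 p [ 0.4989 -0.0189  0.0113] s_front 0.0196 Fpush 1.89 f [-1.85 -0.7  -0.29] t [0.03 0.24 0.04]
17.22 p [ 0.4989 -0.0189  0.0113] s_front 0.0197 Fpush 1.22 f [-1.24  0.45 -0.25] t [-0.02  0.2   0.04]
```

Emit:
{"fn": "servo_tool", "kwargs": {"rows": [[[0.03,0.001,0],[0,0,0],1],[[0.06,0.003,0],[0,0,0],1],[[0.09,0.005,0],[0,0,0],1],[[0.11,0.006,0],[0,0,0],1],[[0.13,0.007,0],[0,0,0],1]]}}

```text
time_s: 17.63
ee_pos: [0.5001, -0.0188, 0.0113]
tool_rot: [1.0, 0.026, -0.0, -0.0]
force: [-2.1, 0.1, -0.0]
grip_width: 0.0192
```

```bash
python3 look.py
```

```text
17.63 p [ 0.5001 -0.0188  0.0113] s_front 0.0209 Fpush 2.09 f [-2.1   0.13 -0.03] t [ 0.04  0.22 -0.  ]
17.68 p [ 0.5002 -0.0188  0.0113] s_front 0.0209 Fpush 0.7 f [-0.7   0.11 -0.99] t [-0.03  0.22  0.04]
17.73 p [ 0.5002 -0.0188  0.0113] s_front 0.0209 Fpush 2.02 f [-2.   -0.54 -1.18] t [-0.01  0.26  0.01]
```

Emit:
{"fn": "servo_tool", "kwargs": {"rows": [[[0.03,0.001,0],[0,0,0],1],[[0.06,0.003,0],[0,0,0],1],[[0.09,0.005,0],[0,0,0],1],[[0.11,0.006,0],[0,0,0],1],[[0.13,0.007,0],[0,0,0],1]]}}

```text
time_s: 18.15
ee_pos: [0.5014, -0.0187, 0.0113]
tool_rot: [1.0, 0.026, -0.0, -0.0]
force: [-2.2, -0.3, -1.2]
grip_width: 0.019
```

```bash
python3 look.py
```

```text
18.15 p [ 0.5014 -0.0187  0.0113] s_front 0.0222 Fpush 2.19 f [-2.18 -0.27 -1.23] t [-0.02  0.25 -0.  ]
18.2 p [ 0.5015 -0.0187  0.0113] s_front 0.0223 Fpush 0.95 f [-0.96  0.17 -1.16] t [-0.01  0.22 -0.04]
18.25 p [ 0.5015 -0.0187  0.0113] s_front 0.0223 Fpush 2.36 f [-2.35 -0.22 -0.76] t [-0.07  0.27  0.  ]
```

Emit:
{"fn": "servo_tool", "kwargs": {"rows": [[[0.03,0.001,0],[0,0,0],1],[[0.06,0.003,0],[0,0,0],1],[[0.09,0.005,0],[0,0,0],1],[[0.11,0.006,0],[0,0,0],1],[[0.13,0.007,0],[0,0,0],1]]}}

```text
time_s: 18.67
ee_pos: [0.5021, -0.0186, 0.0112]
tool_rot: [1.0, 0.026, -0.001, -0.0]
force: [-4.9, 0.3, 1.2]
grip_width: 0.0191
```

```bash
python3 look.py
```

```text
18.67 p [ 0.5021 -0.0186  0.0112] s_front 0.0229 Fpush 4.9 f [-4.93  0.34  1.18] t [-0.1   0.53 -0.01]
18.72 p [ 0.5022 -0.0187  0.0112] s_front 0.0229 Fpush 3.45 f [-3.45  0.01  0.31] t [-0.1   0.57  0.01]
18.77 p [ 0.5022 -0.0187  0.0112] s_front 0.0229 Fpush 3.9 f [-3.89 -0.3   1.16] t [-0.18  0.53 -0.03]
```

Emit:
{"fn": "servo_tool", "kwargs": {"rows": [[[0.01,0,0],[0,0,0],1],[[0.02,0.001,0],[0,0,0],1],[[0.03,0.001,0],[0,0,0],1],[[0.03,0.001,0],[0,0,0],1],[[0.03,0.001,0],[0,0,0],1]]}}

```text
time_s: 19.18
ee_pos: [0.5023, -0.0187, 0.0112]
tool_rot: [1.0, 0.026, -0.001, -0.0]
force: [-5.4, -1.0, 1.4]
grip_width: 0.0189
```

```bash
python3 look.py
```

```text
19.18 p [ 0.5023 -0.0187  0.0112] s_front 0.0231 Fpush 5.44 f [-5.4  -0.99  1.4 ] t [-0.13  0.63 -0.01]
19.23 p [ 0.5023 -0.0186  0.0112] s_front 0.0231 Fpush 5.66 f [-5.65 -0.33  0.09] t [-0.09  0.71 -0.04]
19.28 p [ 0.5023 -0.0187  0.0112] s_front 0.0231 Fpush 6.39 f [-6.35 -0.96  1.29] t [-0.13  0.66 -0.05]
```

The wrist force rose by about 4 N over sliding friction and the reading is springy, so this is the stop. I'm backing off slowly.

Emit:
{"fn": "servo_tool", "kwargs": {"rows": [[[-0.03,-0.001,0],[0,0,0],1],[[-0.06,-0.003,0],[0,0,0],1],[[-0.09,-0.005,0],[0,0,0],1],[[-0.12,-0.006,0],[0,0,0],1],[[-0.16,-0.008,0],[0,0,0],1],[[-0.2,-0.01,0],[0,0,0],1],[[-0.4,-0.02,0],[0,0,0],1],[[-0.8,-0.041,0],[0,0,0],1],[[-1.6,-0.082,0],[0,0,0],1],[[-3.0,-0.155,0],[0,0,0],1]]}}

```text
time_s: 20.12
ee_pos: [0.4738, -0.0203, 0.0115]
tool_rot: [1.0, 0.026, 0.001, 0.0]
force: [-0.4, 0.7, -0.2]
grip_width: 0.0193
```

Emit:
{"fn": "servo_tool", "kwargs": {"rows": [[[-2,-0.1,0],[0,0,0],1],[[-4,-0.2,0],[0,0,0],1],[[-6,-0.31,0],[0,0,0],1],[[-7.5,-0.39,0],[0,0,0],1],[[-8.4,-0.43,0],[0,0,0],1],[[-8.4,-0.43,0],[0,0,0],1],[[-8.4,-0.43,3],[0,0,0],1],[[-8.4,-0.43,6],[0,0,0],1],[[-8.4,-0.43,10],[0,0,0],1],[[-8.4,-0.43,12],[0,0,0],1]]}}

```text
time_s: 20.95
ee_pos: [0.3913, -0.0246, 0.1346]
tool_rot: [1.0, 0.026, 0.002, 0.0]
force: [0.5, -0.8, -1.1]
grip_width: 0.0189
```

```bash
python3 - <<'E'
from h import *
o=observe();print(o["ee_pos"],o["tool_rot"],o["force"])
s,ds=get_image("side");t,dt=get_image("top")
cv2.imwrite("pics/c5.png",np.hstack([cv2.resize(s[130:340,190:390],(380,400)),cv2.resize(t[130:330,180:380],(400,400))]))
E
```

```text
[ 0.3912731  -0.02464102  0.13460272] [9.99660918e-01 2.59393877e-02 2.26384762e-03 2.68139052e-04] [ 0.50674433 -0.81661207 -1.05192009]
```

View pics/c5.png

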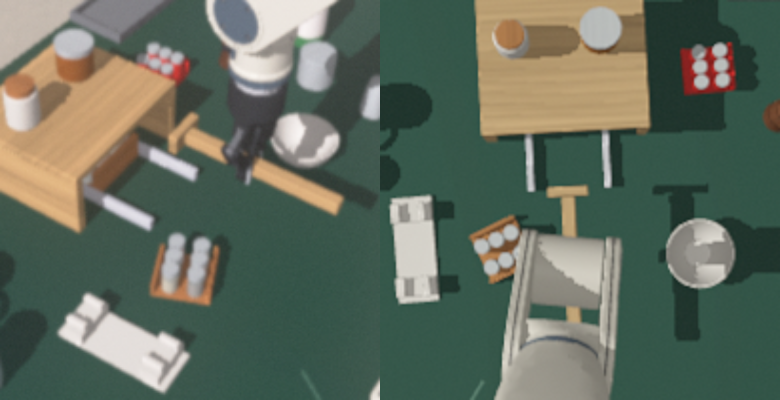

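```bash
python3 - <<'E'
from h import *
t,dt=get_image("top");W=pts("top",dt);x,y,z=W[...,0],W[...,1],W[...,2]
i=t.astype(int);b,g,r=i[...,0],i[...,1],i[...,2]
m=(x>.30)&(x<.53)&(y>.17)&(y<.3)&(b>100)&(abs(r-b)<40)
q=W[m];print(len(q),cv2.minAreaRect((q[:,:2]*1000).astype(np.float32)))
l=W[m&(z>.031)]
a=.087;u=np.array([np.cos(a),np.sin(a)]);v=np.array([-u[1],u[0]]);o=np.array([.4125,.2325])
tt=(l[:,:2]-o)@u;w=(l[:,:2]-o)@v
for s in(-1,1):
  for k in(-1,1):
    c=(np.sign(tt)==s)&(np.sign(w)==k);print("lip",s,k,c.sum(),np.round([tt[c].min(),tt[c].max(),w[c].min(),w[c].max(),w[c].mean()],4))
E
```

```text
1109 ((413.1388244628906, 234.3346710205078), (174.8200225830078, 71.13917541503906), 4.170388698577881)
lip -1 -1 31 [-0.0743 -0.0482 -0.0258 -0.0088 -0.0198]
lip -1 1 30 [-0.0739 -0.0477  0.0035  0.0264  0.0203]
lip 1 -1 38 [ 0.0441  0.0738 -0.0313 -0.0061 -0.0193]
lip 1 1 33 [0.0442 0.0739 0.0031 0.025  0.019 ]
```

Emit:
{"fn": "servo_tool", "kwargs": {"rows": [[[0.3,3,0],[0,0,0],1],[[0.6,6,0],[0,0,0.01],1],[[1,9,0],[0,0,0.02],1],[[1.3,12,0],[0,0,0.03],1],[[1.5,15,0],[0,0,0.036],1],[[1.7,18,0],[0,0,0.036],1],[[1.8,21,0],[0,0,0.036],1],[[1.8,24,0],[0,0,0.036],1],[[1.8,25.5,0],[0,0,0.036],1],[[1.8,25.6,0],[0,0,0.036],1]]}}

```text
time_s: 21.93
ee_pos: [0.407, 0.2341, 0.1297]
tool_rot: [0.999, 0.045, -0.0, -0.0]
force: [0.3, 0.5, -1.0]
grip_width: 0.0194
```

Emit:
{"fn": "servo_tool", "kwargs": {"rows": [[[0,0,0],[0,0,0],1],[[0,0,0],[0,0,0],1],[[0,0,0],[0,0,0],1],[[0,0,0],[0,0,0],1]]}}

```text
time_s: 22.27
ee_pos: [0.4068, 0.2304, 0.1309]
tool_rot: [0.999, 0.043, -0.0, 0.0]
force: [0.2, 0.2, 0.1]
grip_width: 0.0191
```

Emit:
{"fn": "servo_tool", "kwargs": {"rows": [[[0.25,0.15,-2],[0,0,0],1],[[0.25,0.15,-5],[0,0,0],1],[[0.25,0.15,-8],[0,0,0],1],[[0.25,0.15,-9],[0,0,0],1],[[0.25,0.15,-9.5],[0,0,0],1],[[0.25,0.15,-10],[0,0,0],1],[[0.25,0.15,-10.5],[0,0,0],1],[[0.25,0.15,-11],[0,0,0],1],[[0.25,0.15,-11.4],[0,0,0],1],[[0.25,0.15,-11.5],[0,0,0],1]]}}

```text
time_s: 23.1
ee_pos: [0.4097, 0.2331, 0.0163]
tool_rot: [0.999, 0.044, 0.0, -0.0]
force: [-0.6, -0.1, -1.4]
grip_width: 0.0194
```

```bash
python3 look.py
```

```text
23.1 p [0.4097 0.2331 0.0163] s_front -0.0565 Fpush 0.57 f [-0.56 -0.14 -1.42] t [-0.    0.06  0.01]
23.15 p [0.4095 0.233  0.0163] s_front -0.0566 Fpush 0.02 f [ 0.   -0.4  -0.61] t [0.   0.01 0.01]
23.2 p [0.4096 0.2331 0.0164] s_front -0.0566 Fpush 0.44 f [-0.46  0.47 -0.81] t [-0.04  0.05 -0.04]
```

Emit:
{"fn": "servo_tool", "kwargs": {"rows": [[[0,-0.08,-0.05],[0,0,0],1],[[0,-0.08,-0.1],[0,0,0],1],[[0,-0.08,-0.15],[0,0,0],1],[[0,-0.08,-0.2],[0,0,0],1],[[0,-0.08,-0.2],[0,0,0],1]]}}

```text
time_s: 23.62
ee_pos: [0.4095, 0.2322, 0.0143]
tool_rot: [0.999, 0.044, 0.0, -0.0]
force: [-0.1, 0.0, -1.2]
grip_width: 0.0192
```

```bash
python3 look.py
```

```text
23.62 p [0.4095 0.2322 0.0143] s_front -0.0567 Fpush 0.05 f [-0.05  0.01 -1.15] t [-0.01  0.03 -0.01]
23.67 p [0.4095 0.2322 0.0143] s_front -0.0567 Fpush 0.02 f [ 0.01 -0.63 -1.36] t [0.01 0.03 0.  ]
23.72 p [0.4095 0.2322 0.0143] s_front -0.0567 Fpush 0.39 f [-0.39 -0.12 -1.49] t [-0.02  0.    0.01]
```

Emit:
{"fn": "servo_tool", "kwargs": {"rows": [[[0,0,-0.04],[0,0,0],1],[[0,0,-0.08],[0,0,0],1],[[0,0,-0.1],[0,0,0],1],[[0,0,-0.1],[0,0,0],1],[[0,0,-0.1],[0,0,0],-1],[[0,0,-0.1],[0,0,0],-1],[[0,0,-0.1],[0,0,0],-1],[[0,0,-0.1],[0,0,0],-1],[[0,0,-0.1],[0,0,0],-1],[[0,0,-0.1],[0,0,0],-1]]}}

```text
time_s: 24.55
ee_pos: [0.4095, 0.2322, 0.0132]
tool_rot: [0.999, 0.044, -0.0, 0.0]
force: [-1.0, 0.7, 0.2]
grip_width: 0.0849
```

Emit:
{"fn": "servo_tool", "kwargs": {"rows": [[[0,0,0],[0,0,0],-1],[[0,0,0],[0,0,0],-1],[[0,0,1],[0,0,0],-1],[[0,0,3],[0,0,0],-1],[[0,0,6],[0,0,0],-1],[[0,0,9],[0,0,0],-1],[[0,0,13],[0,0,0],-1],[[0,0,17],[0,0,0],-1],[[0,0,20],[0,0,0],-1],[[0,0,20],[0,0,0],-1]]}}

```text
time_s: 25.38
ee_pos: [0.4126, 0.2339, 0.22]
tool_rot: [0.999, 0.044, 0.005, -0.002]
force: [1.0, 1.0, -0.2]
grip_width: 0.085
```

Emit:
{"fn": "servo_tool", "kwargs": {"rows": [[[0,-3,0],[0,0,0],-1],[[0,-7,0],[0,0,0],-1],[[0,-11,0],[0,0,0],-1],[[0,-15,0],[0,0,0],-1],[[0,-19,0],[0,0,0],-1],[[0,-23,0],[0,0,0],-1],[[0,-27,0],[0,0,0],-1],[[0,-30,0],[0,0,0],-1],[[0,-30,0],[0,0,0],-1],[[0,-30,0],[0,0,0],-1]]}}

```text
time_s: 26.22
ee_pos: [0.409, -0.069, 0.2134]
tool_rot: [0.999, 0.042, -0.0, -0.0]
force: [-0.5, 1.0, 0.2]
grip_width: 0.0854
```

```bash
python3 - <<'E'
from h import *
o=observe();print(o["time_s"],o["ee_pos"],o["force"],o["grip_width"])
s,ds=get_image("side");t,dt=get_image("top")
cv2.imwrite("pics/c6.png",np.hstack([cv2.resize(s[130:350,140:350],(390,409)),cv2.resize(t[120:320,130:330],(409,409))]))
W=pts("top",dt);x,y,z=W[...,0],W[...,1],W[...,2]
i=t.astype(int);b,g,r=i[...,0],i[...,1],i[...,2]
p=W[(x>.25)&(x<.56)&(y>.16)&(y<.285)&(r-b>35)&(r>100)&(z>.036)&(z<.07)]
q=p[p[:,0]<.49];k=np.polyfit(q[:,0],q[:,1],1);print("stick x",p[:,0].min(),p[:,0].max(),"k",k,"y@.41",np.polyval(k,.41),"z",np.median(q[:,2]))
for l in("bowl","mug","sugar","oil","salt","mill","tin"):
    print(l,[np.round(e["xyz"],3).tolist() for e in search_frame("top",l)][:1],[np.round(e["xyz"],3).tolist() for e in search_frame("side",l)][:1])
E
```

```text
26.2167 [ 0.40904591 -0.06903364  0.2134178 ] [-0.47816566  1.01265421  0.15800101] 0.08536996389763118
stick x 0.27135114950358985 0.5224646132149873 k [0.08546428 0.19742325] y@.41 0.2324636020121283 z 0.04423027015875247
bowl [[0.402, -0.232, 0.018]] [[0.411, -0.248, 0.026]]
mug [[0.638, 0.352, 0.03]] [[0.637, 0.349, 0.052]]
sugar [[0.528, 0.38, 0.089]] [[0.51, 0.399, 0.066]]
oil [] [[0.544, -0.477, 0.1]]
salt [[0.366, -0.399, 0.057]] [[0.366, -0.388, 0.039]]
mill [[0.621, -0.349, 0.07]] [[0.627, -0.342, 0.05]]
tin [[0.489, -0.409, 0.055]] [[0.482, -0.392, 0.051]]
```

View pics/c6.png

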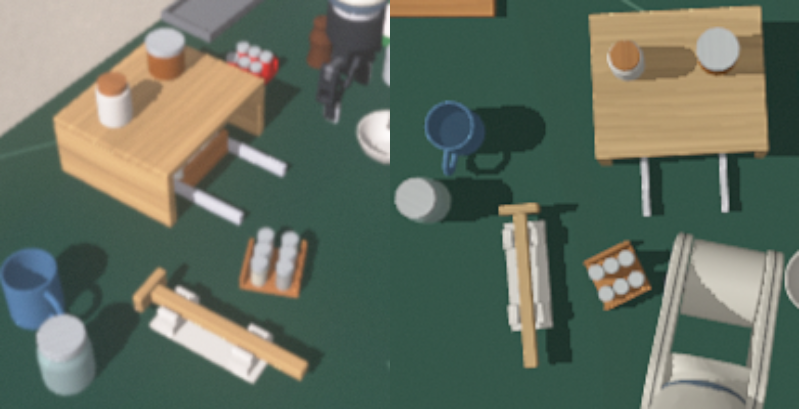

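The stick lies in the rest and the bystanders are where they were. Before handing in, I'll check how deep the tray sits.

```bash
python3 - <<'E'
from h import *
s,ds=get_image("side");W=pts("side",ds);i=s.astype(int)
u=np.array([.9987,.0515]);v=np.array([-.0515,.9987]);q=W[...,:2]-[.5941,-.0137]
S=q@u;L=q@v;z=W[...,2]
m=(i[...,2]-i[...,0]>35)&(S>.0)&(S<.08)&(abs(L)<.05)&(z>.012)&(z<.05)
print(m.sum(),np.percentile(S[m],[10,25,50,75,90]).round(4),observe()["joint_vel"].round(3))
finish_job()
E
```

```text
256 [0.0198 0.0208 0.022  0.0256 0.0314] [-0.002 -0.002  0.001  0.    -0.001 -0.001]
the job is handed in; nothing more can be done
```

I pushed the spice tray in under the shelf until it met the hidden stop, laid the stick back in its rest, and handed the job in at about 26 s. No verdict was reported.

**Push:** I gripped the stick at its grip point and pushed the tray along the shelf axis, taking 1.3 mm steps near the stop. At about 23 mm inside the shelf's front edge, the push force rose from the 2 N sliding level to about 5–6 N. That puts an estimated 4 N on the stop, well under the 10 N limit. I then backed off slowly so the tray would not spring out.

**Last checks:**
- **Tray:** the side camera puts its front board about 22 mm inside the shelf, which agrees with where the push ended (23 mm). Contact with the stop after I withdrew the stick is inferred from this. It was not measured directly.
- **Stick:** it lies level and released in the groove. Its angle matches what I measured at the start, and its grip point is about 3 mm from the rest's centre.
- **Bystanders:** each one was seen again by at least one camera, within about 7 mm of its first reading. The top camera did not find the oil bottle in the last check, but the side camera did, in its original place.

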